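# Open the reagent chiller

### The arm

A 7-joint arm with a two-finger parallel gripper is mounted at the origin on the work surface. World frame = base frame: x ahead of the robot, y to its left, z up, the work surface at z = 0. Lengths are in m, angles in degrees, forces in N, time in s.
With the tool pointing down it reaches from about 0.4 to 0.9 m from the base axis. Payload 5.6 kg.
Tool frame: the origin (TCP) lies at the very end of the fingers, on their centre line; the grasp point (between the pads) lies 19 mm behind it (ctrl.grasp_offset is the distance from the TCP to the grasp point, in m); y points along the fingers, z is the direction in which the jaws open and shut, and the axes are right-handed (so a half turn about y gives the same grasp; the last joint's range is limited). The gripper opens to 92 mm and grips with 3 to 60 N. Pads are 20 mm wide; open, the fingers measure 128 mm over their backs; the gripper's body (75 mm by 189 mm) begins 69 mm behind the grasp point.
Start: joints at [73.396, 26.786, -0.665, 91.828, 0.344, 61.387, -3.226], TCP at [0.159, -0.63, 0.215] pointing down, gripper open.
Joint ranges: [-144.91, 144.91], [-17.63, 115.5], [-89.93, 88.59], [15.96, 139.68], [-74.01, 254.01], [8.47, 105.57], [-167.45, 167.45]. Speed limits (degrees/s): [147.25, 147.25, 180, 180, 180, 180, 180].

### API

Orientations are given as a 3x3 rotation matrix whose columns are the frame's x, y, z axes.
In Python, from workcell import telemetry, grab_frame, camera_info, ticket, ctrl gives the robot as it stands.
- The arm moves only by the shell command python3 -m jog 'ROWS' [FORCE]. ROWS is JSON, a list of rows, each an object of numbers: "tx", "ty", "tz": the shift along the world's x, y, z in cm; "ax", "ay", "az": the turn, a rotation vector about the world's x, y, z in rad; "claw": the opening, from -1 (shut) to 1 (fully open). A call has 1 to 8 rows; each row shifts and turns the pose as measured when the row begins; what a row does not reach is not made up. A row lasts 1/8 s, in which the tool goes at most 62.5 mm and 10.7 degrees, less where a joint would pass 70% of its speed; a pose out of reach is approached as far as the arm can. A call with a gripper value outside its range is refused whole. The fingers move at their own pace and stop on an object; FORCE is the grip in N (left out, the last holds). Time passes only in rows, so rows that do not move let the fingers close. It gives the time, the measured TCP pose, the force and the opening at its end, in the units of the state.
- telemetry.get_obs(): the state, without advancing time (a new reading comes with each control period).
- grab_frame(name): name is "side" or "top"; returns the picture (420x560x3 uint8, red, green, blue); there is no depth.
- camera_info(name): a dict with "vertical_fov" (degrees; the focal length in pixels is half the picture's height over the tangent of half this angle, whatever the lens; pixels are square), "cx", "cy" (the principal point, pixels), "cam_to_world" (4x4, takes a point from camera to world coordinates). Camera axes: x right, y up, looking along -z (the intrinsics and any distortion apply to the point x, -y, -z); pixel columns grow to the right and rows downward; lengths in m; the calibration is good to about 2 mm. A picture is of the moment at which its call begins. camera_info takes no time and is no camera call.
- ticket.hand_in(): hands the job in, once; it reports no verdict.
The state is a dict: "time_s": time; "joint_positions": joint angles; "qd": joint speeds; "joint_torque": joint torques, N m; "tool_pos": TCP position; "tcp_rot": TCP orientation; "force": force on the tool from outside, world axes, zero at the start; "ft_torque": the same for the moment, N m; "gripper_width": opening from 0.0 (shut) to 1.0 (fully open).
Only numpy, scipy, OpenCV 4.12 (cv2) and the standard library are available. Lean on these libraries where they do the work, as an engineer would, in place of code of your own. Each camera call takes 0.05 s, during which the arm holds its last target.

### The job

Open the reagent chiller on the bench: press its red snap tab fully down, then push the freed grey cover off its seat and along the guides to the end stop, so that the bay with the bottles lies open. Only press and push: do not lift the cover, and leave the jars, rack, bottles, beaker and tray where they stand.

Things in the scene. Friction and masses are not known exactly. Their poses are not given: they have to be found in the camera images.
- chiller: White bench module with a red front stripe, fixed, 270 (its x) x 335 (its y) x 80 mm high. Origin on the table; the body spans x -135..135, y -145..190 mm. Its flat top (the deck) is 80 mm above the origin. The cover slides on the deck along the chiller's own -y, midway at x = 0. Behind the closed cover the deck is free and flat from y = 131 to 190 mm.
- bay (a point): Centre of the mouth of the 90 x 90 mm bay, open at the top, level with the deck, at (0, 75, 80) mm in the chiller's frame. In it stand four capped bottles whose tops are 23 mm below the deck.
- end_stop (a point): Middle of the foot of the end stop's face, on the deck, at (0, -122, 80) mm in the chiller's frame: a grey wall 18 mm high across the cover's path, at the far end of the guides. The cover's leading face meets it.
- guide (a point): A point on top of the guide on the -x side, at (-66.5, 75, 92) mm in the chiller's frame. Two grey guides flank the cover's path at x = +-61.5 to +-71.5 mm, 12 mm high, y = 130 to -122, broken from y = 26 to -4 for the tab's tongue. Over the seat (y 26 to 130) lips 4 mm thick reach inward to x = +-53.5 mm over the cover's flanges, so it cannot rise there.
- cover: Loose grey cover, about 0.25 kg, 100 (x) x 110 (y) x 22 mm high, its 5 mm thick flange 120 mm wide in x. Origin: centre of its underside, on the deck; axes as the chiller's. Closed: about (0, 75, 80) mm in the chiller's frame; at the end stop y = -67 mm. Tab up: its tongue blocks the cover after about 2 mm. Once free it slides with 1 to 4 N and stays where it is left.
- cover_rear (a point): On the cover's rear face (upright, 100 mm wide, 22 mm high: the face to push), in its middle, 12 mm above the deck, 55 mm along the chiller's +y from the cover's origin. Push it towards the chiller's -y.
- tab_pad (a point): Centre of the top of the red snap tab's pad, 32 mm (chiller's x) x 28 mm (y), at (-100, 12) mm in the chiller's frame, outside the -x guide; 18 mm above the deck when up, 7 mm when fully down. A red tongue 12 mm wide runs from it across in front of the cover's leading edge, 8 mm high when up, 3 mm below the deck when down.
- tab (a joint): How far the snap tab is pressed down: 0 = up (locking), 0.011 m = fully down. It moves straight down against about 4 N (more when pressed fast) and stays where it is left.
- jar_a: Loose jar with blue cap, 36 mm diameter, 45 mm high, standing on the chiller's deck behind the guides (+x side); origin at its foot. Leave it.
- jar_b: The same with a yellow cap, also on the deck behind the guides. Leave it.
- rack: Loose blue tube rack, 60 x 120 mm, 69 mm high with its capped tubes, on the table just beyond the chiller's +y end; origin at its foot. Leave it.
- wash_bottle: Loose bottle with red cap, 64 mm diameter, 160 mm high, on the table on the robot's right; origin at its foot. Leave it.
- amber_bottle: Loose amber bottle with white cap, 60 mm diameter, 130 mm high, on the robot's right; origin at its foot. Leave it.
- beaker: Loose open glass beaker, 70 mm diameter, 90 mm high, on the robot's right; origin at its foot. Leave it.
- tray: Loose white tray 160 x 110 x 35 mm, on the robot's left; origin at its foot. Leave it.
Mind the look-alikes: they are no part of the job. Of the things that look like the cover, the smallest one is meant.

How it is judged:
By the outcome, as a careful person would: the job done as asked, in the order asked, and still so for the second after the job is handed in, with the robot touching nothing.
It also fails if it takes over 45 s, if anything falls off the work surface, if the arm or the gripper's body presses on something with over 40 N, if the wrist force passes 120 N, or if a joint passes its speed limit or range.

## Working session

There is one attempt and no reset: what is moved stays moved. The work goes in short steps, Python scripts to look and compute and a shell command to move; the robot and the scene stay as the last step left them, time stands still between calls to the robot, and variables do not carry over. Pictures are saved under pics/ and viewed, and the job is handed in when it is done.

```bash
mkdir -p pics; ls
cat > h.py <<'E'
import numpy as np, cv2
from workcell import telemetry, grab_frame, camera_info, ticket, ctrl
def snap(n,f):
    im=grab_frame(n); cv2.imwrite('pics/'+f,im[:,:,::-1]); return im
E
python3 - <<'E'
from h import *
for n in('side','top'):
    snap(n,n+'0.png'); print(n,camera_info(n))
o=telemetry.get_obs(); print(o)
E
```

```text
pics
side {'vertical_fov': 54.567500062234856, 'cx': 280.2683493975737, 'cy': 214.2523905525837, 'cam_to_world': array([[-0.98420371,  0.10961188, -0.13902624,  0.30336702],
       [-0.17566456, -0.50693727,  0.84389369,  1.02163248],
       [ 0.02202319,  0.85498529,  0.51818447,  0.68802929],
       [ 0.        ,  0.        ,  0.        ,  1.        ]])}
top {'vertical_fov': 56.57582830920636, 'cx': 280.23557577705986, 'cy': 208.44135671458804, 'cam_to_world': array([[ 0.02011221,  0.97982729, -0.19883153,  0.19495146],
       [-0.99978017,  0.02088891,  0.00180927,  0.02767201],
       [ 0.00592615,  0.19875143,  0.98003201,  1.41856755],
       [ 0.        ,  0.        ,  0.        ,  1.        ]])}
{'time_s': 0.1, 'joint_positions': array([73.39740628, 26.8288883 , -0.6659598 , 91.8719547 ,  0.34543043,
       61.38570343, -3.22568701]), 'qd': array([-0.00200232, -0.12212241,  0.11555827, -0.14570082,  0.07403437,
       -0.02631994,  0.01998204]), 'joint_torque': array([ 1.97116911e-03, -5.21647203e+01, -1.29025560e-02, -2.44365245e+01,
       -5.69635991e-02,  1.40948774e-02,  8.14982036e-05]), 'tool_pos': array([ 0.15859995, -0.62985541,  0.21378566]), 'tcp_rot': array([[-9.69714189e-01, -4.80970568e-04,  2.44242013e-01],
       [-2.44242455e-01,  1.39585361e-03, -9.69713192e-01],
       [ 1.25477409e-04, -9.99998910e-01, -1.47105248e-03]]), 'force': array([ 0.10144589, -0.02396866, -0.27923685]), 'ft_torque': array([-0.02684511,  0.02806975, -0.05393534]), 'gripper_width': 0.9990105501032129}
```

View pics/side0.png

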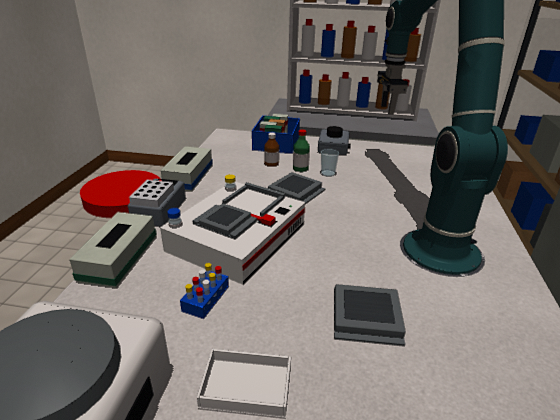

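View pics/top0.png

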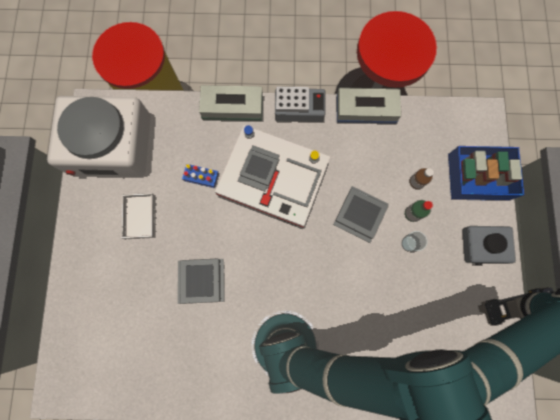

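Run:
```python
from h import *
a=cv2.imread('pics/top0.png')[110:240,170:350]; cv2.imwrite('pics/topc.png',cv2.resize(a,None,fx=4.4,fy=4.4,interpolation=cv2.INTER_CUBIC))
a=cv2.imread('pics/side0.png')[165:325,150:330]; cv2.imwrite('pics/sidec.png',cv2.resize(a,None,fx=3.7,fy=3.7,interpolation=cv2.INTER_CUBIC))
```

```text
(no output)
```

View pics/topc.png

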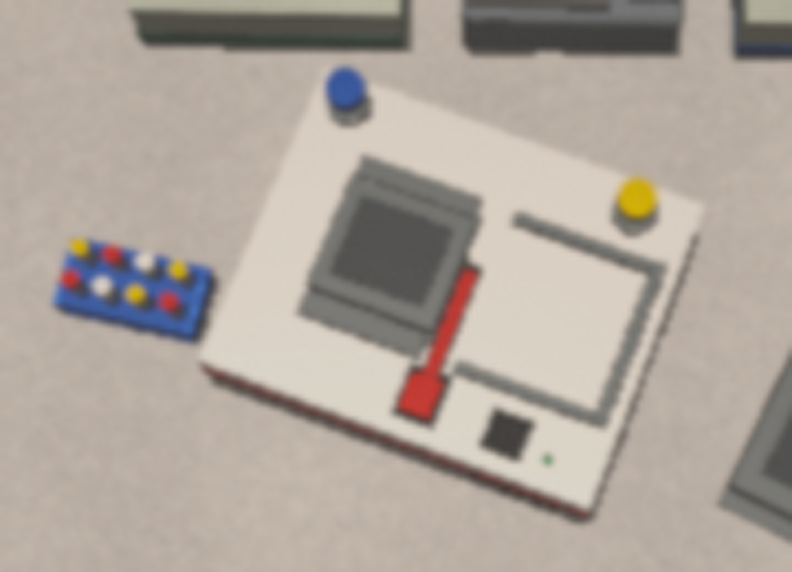

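View pics/sidec.png

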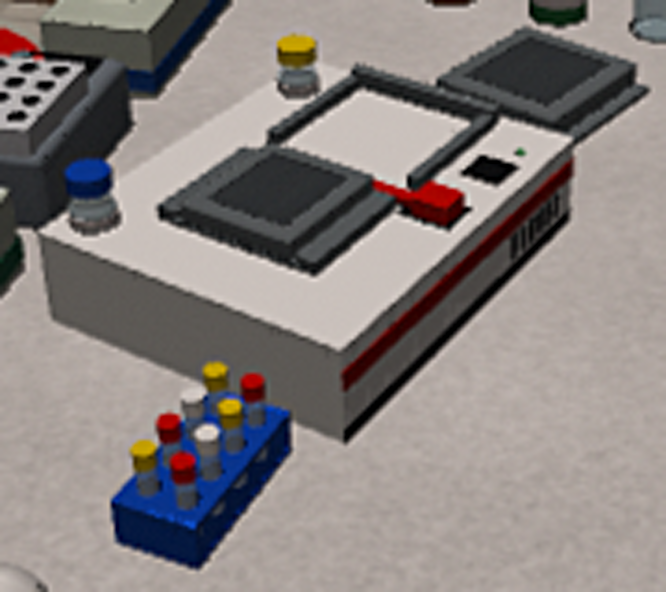

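The grey slabs that could pass for the cover, in top-view pixels, are (260,167) on the chiller deck between the guides, (200,281) on the table and (361,213) on the table. The one at (260,167) is the smallest and sits in the guides behind the red tongue, so that is the cover. The only red tab is its pad at (265,199). The crops confirm this. Next I'll measure the deck and tab.

```bash
cat >> h.py <<'E'
def ray(n,uv):
    c=camera_info(n);T=c['cam_to_world'];f=210/np.tan(np.radians(c['vertical_fov']/2))
    d=np.array([(uv[0]-c['cx'])/f,-(uv[1]-c['cy'])/f,-1]);return T[:3,3],T[:3,:3]@d
def onz(n,uv,z):
    p,d=ray(n,uv);return p+d*(z-p[2])/d[2]
def proj(n,P):
    c=camera_info(n);T=c['cam_to_world'];f=210/np.tan(np.radians(c['vertical_fov']/2))
    q=T[:3,:3].T@(np.array(P)-T[:3,3]);return c['cx']+f*q[0]/-q[2],c['cy']-f*q[1]/-q[2]
def deckquad(im,box):
    x0,y0,x1,y1=box
    g=im.astype(int);m=((g.min(2)>165)).astype(np.uint8)
    b=np.zeros_like(m);b[y0:y1,x0:x1]=m[y0:y1,x0:x1]
    cs,_=cv2.findContours(b,cv2.RETR_EXTERNAL,cv2.CHAIN_APPROX_NONE)
    return b,max(cs,key=cv2.contourArea)
E
python3 - <<'E'
from h import *
for n,s in(('top',(260,150)),('side',(0,0))):
    im=cv2.imread(f'pics/{n}0.png')[:,:,::-1]
    for p in ([(230,175),(290,215),(250,220),(200,230),(310,170)] if n=='top' else [(225,250),(180,240),(290,270),(200,262)]): print(n,p,im[p[1],p[0]])
    g=cv2.cvtColor(im,cv2.COLOR_RGB2HSV).astype(int)
    r=((g[...,0]<6)|(g[...,0]>174))&(g[...,1]>170)&(g[...,2]>110)
    box=(230,150,290,215) if n=='top' else (245,205,282,228)
    r2=np.zeros(r.shape,np.uint8);r2[box[1]:box[3],box[0]:box[2]]=r[box[1]:box[3],box[0]:box[2]]
    v,u=np.nonzero(r2);print('red',len(u),u.min(),u.max(),v.min(),v.max())
E
```

```text
top (230, 175) [218 209 196]
top (290, 215) [218 213 199]
top (250, 220) [191 180 169]
top (200, 230) [185 174 164]
top (310, 170) [168 159 149]
red 104 261 276 172 203
side (225, 250) [202 194 188]
side (180, 240) [91 88 83]
side (290, 270) [186 174 170]
side (200, 262) [92 89 84]
red 87 251 274 214 220
```

Run:
```python
from h import *
im=cv2.imread('pics/top0.png')[:,:,::-1]
m=np.zeros(im.shape[:2],np.uint8);m[122:230,210:335]=(cv2.GaussianBlur(im,(3,3),0)[122:230,210:335].min(2)>181)
cs,_=cv2.findContours(m,cv2.RETR_EXTERNAL,cv2.CHAIN_APPROX_NONE)
c=max(cs,key=cv2.contourArea);h=cv2.convexHull(c);print(cv2.contourArea(h))
W=np.array([onz('top',p,.08)[:2] for p in h[:,0].astype(float)])
r=cv2.minAreaRect((W*1000).astype(np.float32));print('rect mm',r);print(cv2.boxPoints(r))
a=cv2.approxPolyDP(h,5,True)[:,0];print(a.tolist());print([onz('top',p,.08).round(4).tolist() for p in a])
# side view corners by eye from crop/3.7+(150,165)
for p in[(345,350),(42,235),(575,135)]:
    q=(p[0]/3.7+150,p[1]/3.7+165);print('side',q,onz('side',q,.08).round(4))
o=im.copy();cv2.drawContours(o,[h],-1,(255,0,0),1);cv2.imwrite('pics/hull.png',cv2.resize(o[110:240,170:350,::-1],None,fx=4,fy=4))
```

```text
6619.5
rect mm ((594.1864013671875, 55.45338439941406), (333.60577392578125, 265.3609313964844), 70.0352783203125)
[[ 412.52618   -56.022537]
 [ 661.93976  -146.62776 ]
 [ 775.8466    166.9293  ]
 [ 526.43304   257.53455 ]]
[[242, 130], [328, 156], [303, 223], [216, 190]]
[[0.7554, 0.1705, 0.08], [0.6628, -0.1429, 0.08], [0.4166, -0.0549, 0.08], [0.5281, 0.2533, 0.08]]
side (243.24324324324323, 259.5945945945946) [0.5171 0.2594 0.08  ]
side (161.35135135135135, 228.51351351351352) [0.7668 0.1721 0.08  ]
side (305.4054054054054, 201.48648648648648) [ 0.4047 -0.0587  0.08  ]
```

View pics/hull.png

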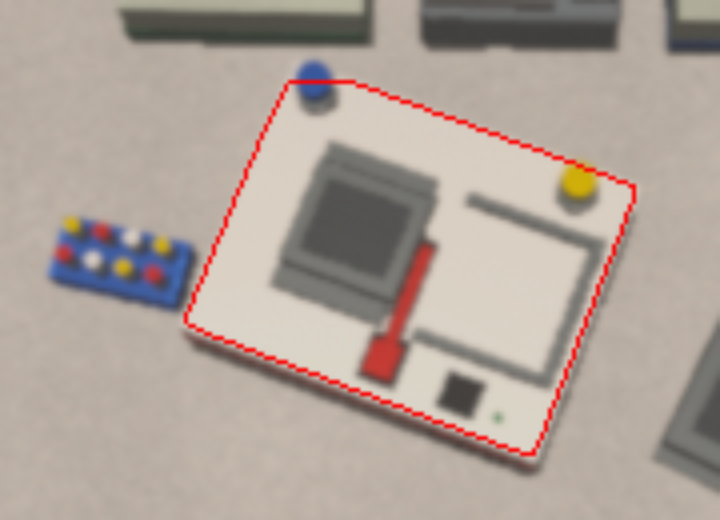

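```bash
cat >> h.py <<'E'
TH=np.radians(-19.97);OX,OY=.5865,.0343
def ch(x,y,z):  # chiller mm -> world m
    c,s=np.cos(TH),np.sin(TH);return np.array([OX+(c*x-s*y)/1e3,OY+(s*x+c*y)/1e3,z/1e3])
def inv(P):
    c,s=np.cos(TH),np.sin(TH);d=(np.array(P[:2])-[OX,OY])*1e3;return np.array([c*d[0]+s*d[1],-s*d[0]+c*d[1],P[2]*1e3])
E
python3 - <<'E'
from h import *
for n,b in(('top',(170,110,350,240)),('side',(150,165,330,325))):
    im=cv2.imread(f'pics/{n}0.png');s=4
    o=cv2.resize(im[b[1]:b[3],b[0]:b[2]],None,fx=s,fy=s,interpolation=cv2.INTER_CUBIC)
    pts=[(-135,-145,80),(135,-145,80),(135,190,80),(-135,190,80),(-116,-2,98),(-84,-2,98),(-84,26,98),(-116,26,98),(-66.5,130,92),(66.5,130,92),(-66.5,-122,92),(50,-122,98),(-50,130,102),(50,130,102),(-50,20,102),(50,20,102)]
    for p in pts:
        u=proj(n,ch(*p));cv2.circle(o,(int((u[0]-b[0]+.5)*s),int((u[1]-b[1]+.5)*s)),3,(0,255,0),1)
    cv2.imwrite(f'pics/ov_{n}.png',o)
E
```

```text
(no output)
```

View pics/ov_top.png

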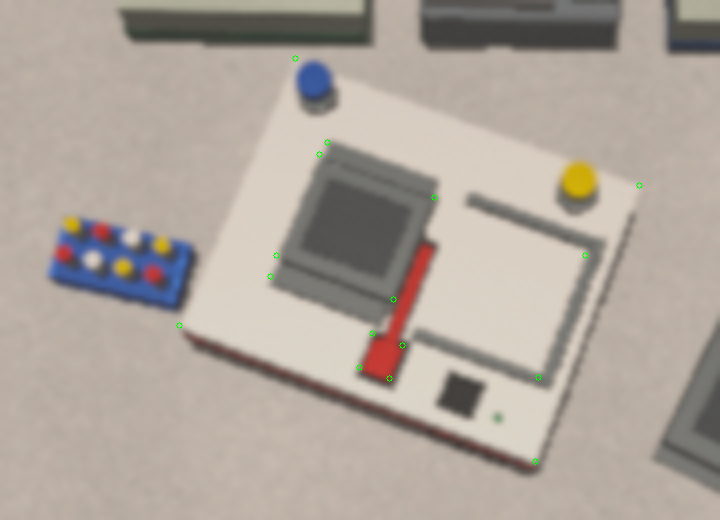

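View pics/ov_side.png

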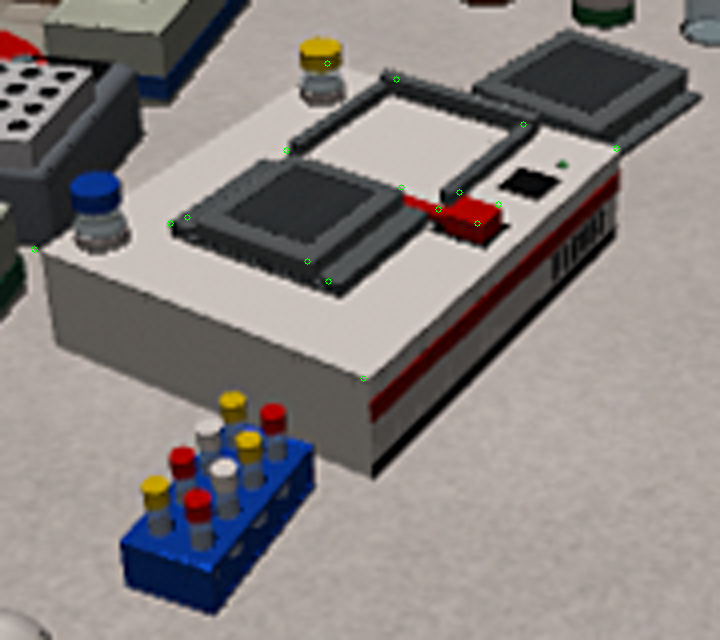

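Run:
```python
from h import *
def z(n,b,s,f):
    im=cv2.imread(f'pics/{n}0.png')
    return cv2.resize(im[b[1]:b[3],b[0]:b[2]],None,fx=s,fy=s,interpolation=cv2.INTER_LANCZOS4)
a=z('top',(235,170,285,210),8,0);b=z('side',(240,205,290,235),8,0)
cv2.imwrite('pics/z1.png',np.vstack([a,b]))
a=z('top',(230,140,290,195),8,0);cv2.imwrite('pics/z2.png',a)
b=z('side',(188,200,263,242),8,0);cv2.imwrite('pics/z3.png',b)
```

```text
(no output)
```

View pics/z1.png

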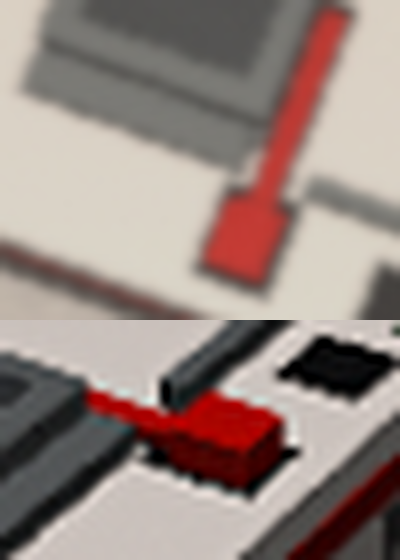

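View pics/z2.png

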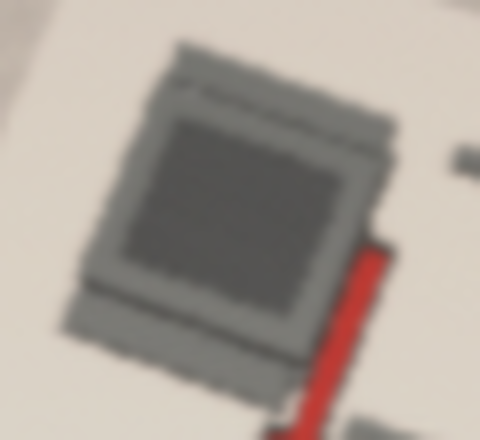

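View pics/z3.png

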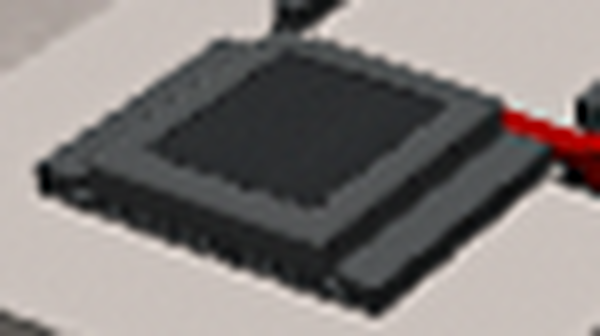

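```bash
cat > fit.py <<'E'
from h import *
import h
from scipy.optimize import least_squares
D=[]
def add(n,b,s,L):
    for p,u in L: D.append((n,p,(b[0]+(u[0]+.5)/s-.5,b[1]+(u[1]+.5)/s-.5)))
add('top',(235,170),8,[((-84,26,98),(228,193)),((-84,-2,98),(293,207)),((-116,-2,98),(265,282)),((-116,26,98),(203,262))])
add('side',(240,205),8,[((-84,-2,98),(210,70)),((-116,-2,98),(283,93)),((-116,26,98),(247,132))])
add('top',(230,140),8,[((-71.5,130,92),(62,330)),((71.5,130,92),(180,42)),((71.5,26,92),(397,122)),((-71.5,26,92),(275,408)),((-50,130,102),(85,275)),((-50,20,102),(310,360))])
add('side',(188,200),8,[((71.5,130,92),(42,170)),((-71.5,130,92),(375,292)),((-71.5,26,92),(552,150)),((-50,130,102),(322,242)),((-50,20,102),(500,103))])
add('top',(170,110),4,[((-135,190,80),(182,325)),((-135,-145,80),(537,470)),((135,-145,80),(640,185))])
add('side',(150,165),4,[((-135,190,80),(371,381)),((135,190,80),(40,252)),((-135,-145,80),(620,150))])
def res(v,mode):
    h.OX,h.OY,h.TH=v[0],v[1],v[2];r=[]
    for n,p,u in D:
        q=np.array(proj(n,ch(*p)))
        k=v[3 if n=='top' else 4] if mode else 0
        c=camera_info(n);f=210/np.tan(np.radians(c['vertical_fov']/2));cc=np.array([c['cx'],c['cy']])
        d=(q-cc)/f;q=cc+(q-cc)*(1+k*(d@d))
        r+=list(q-u)
    return np.array(r)
if __name__=='__main__':
  for mode in(0,1):
    s=least_squares(res,[.58,.03,-.35,0,0],args=(mode,),x_scale=[.01,.01,.01,.1,.1],loss='soft_l1')
    r=res(s.x,mode).reshape(-1,2);print(mode,s.x[:2].round(4),np.degrees(s.x[2]).round(2),s.x[3:].round(3),'rms',np.sqrt((r**2).mean()))
    for (n,p,u),e in zip(D,r): print(n,p,e.round(1))
E
python3 fit.py
```

```text
Traceback (most recent call last):
  File "fit.py", line 24, in <module>
    s=least_squares(res,[.58,.03,-.35,0,0],args=(mode,),x_scale=[.01,.01,.01,.1,.1],loss='soft_l1')
  File "fit.py", line 18, in res
    c=camera_info(n);f=210/np.tan(np.radians(c['vertical_fov']/2));cc=np.array([c['cx'],c['cy']])
ValueError: time passes only in moves, steps and waits
```

```bash
python3 - <<'E'
from h import *
import pickle
pickle.dump({n:camera_info(n) for n in('top','side')},open('cam.pkl','wb'))
print(telemetry.get_obs()['time_s'])
E
sed -i 's/^def snap/import pickle\ntry: _C=pickle.load(open("cam.pkl","rb")); camera_info=lambda n:_C[n]\nexcept OSError: pass\ndef snap/' h.py; python3 fit.py
```

```text
0.1
0 [0.5837 0.0334] -19.77 [0. 0.] rms 0.6317468661250851
top (-84, 26, 98) [-0.1  0.1]
top (-84, -2, 98) [-0.7  1.2]
top (-116, -2, 98) [-0.6  0.2]
top (-116, 26, 98) [-0.3 -0.1]
side (-84, -2, 98) [-0.3 -0.8]
side (-116, -2, 98) [ 0.4 -0.6]
side (-116, 26, 98) [-0.3 -0.9]
top (-71.5, 130, 92) [-0.5 -0.1]
top (71.5, 130, 92) [-0.2 -0.1]
top (71.5, 26, 92) [-0.2 -0.2]
top (-71.5, 26, 92) [0.4 0.4]
top (-50, 130, 102) [-1.4  0.5]
top (-50, 20, 102) [-0.2  0.7]
side (71.5, 130, 92) [-1.  -0.9]
side (-71.5, 130, 92) [ 0.2 -0.7]
side (-71.5, 26, 92) [-0.2 -0.8]
side (-50, 130, 102) [-0.1 -0.1]
side (-50, 20, 102) [ 1.  -1.1]
top (-135, 190, 80) [-0.5  1.1]
top (-135, -145, 80) [-0.2 -1.6]
top (135, -145, 80) [-0.   0.5]
side (-135, 190, 80) [-0.5 -0.9]
side (135, 190, 80) [-0.3 -0.6]
side (-135, -145, 80) [-0.2 -0.5]
1 [0.5839 0.0335] -19.75 [-0.078 -0.047] rms 0.6256984653704963
top (-84, 26, 98) [-0.1  0.1]
top (-84, -2, 98) [-0.7  1.1]
top (-116, -2, 98) [-0.6  0.2]
top (-116, 26, 98) [-0.4 -0.1]
side (-84, -2, 98) [-0.4 -0.8]
side (-116, -2, 98) [ 0.3 -0.6]
side (-116, 26, 98) [-0.4 -0.9]
top (-71.5, 130, 92) [-0.5 -0.1]
top (71.5, 130, 92) [-0.2  0. ]
top (71.5, 26, 92) [-0.3 -0.1]
top (-71.5, 26, 92) [0.4 0.4]
top (-50, 130, 102) [-1.3  0.5]
top (-50, 20, 102) [-0.2  0.7]
side (71.5, 130, 92) [-0.9 -0.9]
side (-71.5, 130, 92) [ 0.2 -0.7]
side (-71.5, 26, 92) [-0.2 -0.8]
side (-50, 130, 102) [-0.1 -0.1]
side (-50, 20, 102) [ 0.9 -1.1]
top (-135, 190, 80) [-0.4  1.1]
top (-135, -145, 80) [-0.2 -1.6]
top (135, -145, 80) [-0.2  0.5]
side (-135, 190, 80) [-0.5 -0.9]
side (135, 190, 80) [ 0.1 -0.6]
side (-135, -145, 80) [-0.3 -0.5]
```

```bash
sed -i 's/^TH=.*/TH=np.radians(-19.77);OX,OY=.5837,.0334/' h.py
python3 - <<'E'
from h import *
print('pad',ch(-100,12,98),'push start',ch(0,150,86),'end',ch(0,-2,86))
for n,p in(('wash',(427,204)),('amber',(428,172))): print(n,onz('top',p,.15))
print('beaker',onz('top',(410,243),.09)); print('jarA',inv(onz('top',(248.5,130),.125)),'jarB',inv(onz('top',(314.5,155),.125)))
print('rack near',inv(onz('top',(217,175),.06)))
E
```

```text
pad [0.49365314 0.07851722 0.098     ] push start [0.63443678 0.1745587  0.086     ] end [0.58302351 0.03151788 0.086     ]
wash [ 0.4778457  -0.46335662  0.15      ]
amber [ 0.58899117 -0.47283085  0.15      ]
beaker [ 0.35339545 -0.4208535   0.09      ]
jarA [107.31306779 154.81117029 125.        ] jarB [103.92143322 -93.93855501 125.        ]
rack near [-70.36741772 211.23915269  60.        ]
```

```bash
python3 -m jog '[{"tz":5,"claw":-1},{"tz":5,"claw":-1},{"tx":3,"ty":4,"az":0.12,"claw":-1},{"tx":3,"ty":4,"az":0.12,"claw":-1},{"tx":3,"ty":4,"az":0.12,"claw":-1},{"tx":3,"ty":4,"az":0.12,"claw":-1}]' 20
```

```text
validation failed for argument at $[0]...
```

```bash
python3 -m jog '[{"tx":0,"ty":0,"tz":5,"ax":0,"ay":0,"az":0,"claw":-1},{"tx":0,"ty":0,"tz":5,"ax":0,"ay":0,"az":0,"claw":-1}]' 20; echo; python3 -m jog --help | head -30
```

```text
time_s: 0.35
tool_pos: [0.1576, -0.6266, 0.3099]
tcp_rot: [[-0.97, -0.004, 0.244], [-0.244, 0.013, -0.97], [0.001, -1.0, -0.014]]
force: [-0.7, 0.2, 0.4]
gripper_width: 0.811
invalid input: not JSON, or not a number
```

```bash
python3 -m jog '[{"tx":4,"ty":3,"tz":0,"ax":0,"ay":0,"az":0.12,"claw":-1},{"tx":4,"ty":3,"tz":0,"ax":0,"ay":0,"az":0.12,"claw":-1},{"tx":4,"ty":4,"tz":0,"ax":0,"ay":0,"az":0.12,"claw":-1},{"tx":4,"ty":4,"tz":0,"ax":0,"ay":0,"az":0.12,"claw":-1},{"tx":4,"ty":4,"tz":0,"ax":0,"ay":0,"az":0.12,"claw":-1},{"tx":4,"ty":4,"tz":0,"ax":0,"ay":0,"az":0.12,"claw":-1},{"tx":3,"ty":5,"tz":0,"ax":0,"ay":0,"az":0.12,"claw":-1},{"tx":2,"ty":5,"tz":0,"ax":0,"ay":0,"az":0.12,"claw":-1}]' 20
```

```text
time_s: 1.35
tool_pos: [0.4507, -0.3004, 0.3115]
tcp_rot: [[-0.336, -0.009, 0.942], [-0.942, 0.001, -0.336], [0.003, -1.0, -0.009]]
force: [0.8, -0.2, 0.4]
gripper_width: 0.002
```

```bash
python3 -m jog '[{"tx":0.5,"ty":5,"tz":0,"ax":0,"ay":0,"az":0,"claw":-1},{"tx":0.5,"ty":5,"tz":0,"ax":0,"ay":0,"az":0,"claw":-1},{"tx":0.5,"ty":5,"tz":0,"ax":0,"ay":0,"az":0,"claw":-1},{"tx":0.5,"ty":5,"tz":0,"ax":0,"ay":0,"az":0,"claw":-1},{"tx":0.5,"ty":5,"tz":-3,"ax":0,"ay":0,"az":0,"claw":-1},{"tx":0.5,"ty":5,"tz":-3,"ax":0,"ay":0,"az":0,"claw":-1},{"tx":0.5,"ty":4,"tz":-3,"ax":0,"ay":0,"az":0,"claw":-1},{"tx":0.5,"ty":4,"tz":-3,"ax":0,"ay":0,"az":0,"claw":-1}]' 20
```

```text
time_s: 2.35
tool_pos: [0.4918, 0.0933, 0.1891]
tcp_rot: [[-0.334, -0.004, 0.943], [-0.943, -0.0, -0.334], [0.001, -1.0, -0.004]]
force: [-0.0, -1.1, 0.8]
gripper_width: 0.004
```

```bash
python3 -m jog '[{"tx":0.2,"ty":-1.2,"tz":-3,"ax":0,"ay":0,"az":0,"claw":-1},{"tx":0,"ty":0,"tz":-2,"ax":0,"ay":0,"az":0,"claw":-1},{"tx":0,"ty":0,"tz":0,"ax":0,"ay":0,"az":0,"claw":-1}]' 20
python3 - <<'E'
from h import *
for n,b in(('top',(210,120,340,230)),('side',(170,140,340,280))):
    a=snap(n,n+'1.png')[b[1]:b[3],b[0]:b[2],::-1];cv2.imwrite(f'pics/{n}1c.png',cv2.resize(a,None,fx=4,fy=4,interpolation=cv2.INTER_CUBIC))
o=telemetry.get_obs();print(o['tool_pos'],inv(o['tool_pos']))
E
```

```text
time_s: 2.72
tool_pos: [0.4912, 0.0855, 0.1349]
tcp_rot: [[-0.326, -0.01, 0.945], [-0.945, 0.002, -0.326], [0.002, -1.0, -0.01]]
force: [-0.1, -0.5, 0.6]
gripper_width: 0.003
[0.49266123 0.08545085 0.13658285] [-103.27871777   18.18943868  136.58284701]
```

View pics/side1c.png

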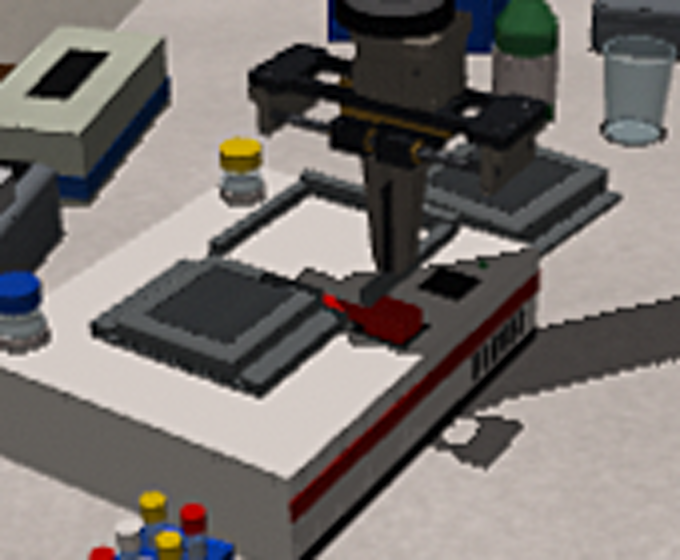

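View pics/top1c.png

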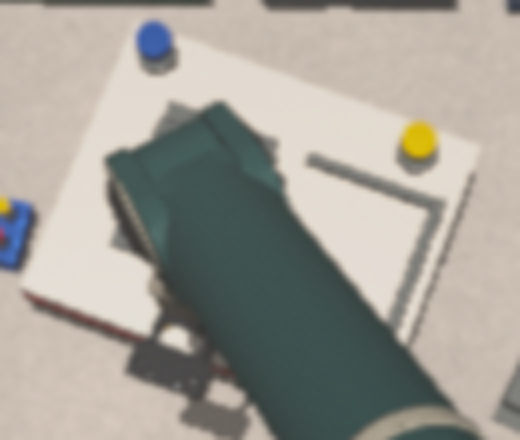

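Run:
```python
from h import *
o=telemetry.get_obs();P=o['tool_pos'];R=o['tcp_rot']
for dx in(-.01,.01):
  for dz in (-.018,.018):
    q=proj('side',P+R[:,0]*dx+R[:,2]*dz);print(dx,dz,(q[0]-170+.5)*4-.5,(q[1]-140+.5)*4-.5)
```

```text
-0.01 -0.018 407.8806948320994 276.5297668845516
-0.01 0.018 361.90520291016514 262.796867148723
0.01 -0.018 422.7651145918885 263.71818700977224
0.01 0.018 377.2116044327811 250.33968636857594
```

```bash
python3 -m jog '[{"tx":0.1,"ty":-0.7,"tz":0,"ax":0,"ay":0,"az":0,"claw":-1},{"tx":0,"ty":0,"tz":-1,"ax":0,"ay":0,"az":0,"claw":-1},{"tx":0,"ty":0,"tz":-1,"ax":0,"ay":0,"az":0,"claw":-1},{"tx":0,"ty":0,"tz":0,"ax":0,"ay":0,"az":0,"claw":-1}]' 20
```

```text
time_s: 3.32
tool_pos: [0.4952, 0.0771, 0.1175]
tcp_rot: [[-0.329, -0.002, 0.944], [-0.944, 0.001, -0.329], [-0.0, -1.0, -0.002]]
force: [0.5, -0.8, -0.1]
gripper_width: 0.005
```

Within about 2 mm of the pad centre; descending slowly.

```bash
python3 -m jog '[{"tx":-0.1,"ty":0.1,"tz":-0.8,"ax":0,"ay":0,"az":0,"claw":-1},{"tx":0,"ty":0,"tz":-0.6,"ax":0,"ay":0,"az":0,"claw":-1},{"tx":0,"ty":0,"tz":-0.4,"ax":0,"ay":0,"az":0,"claw":-1},{"tx":0,"ty":0,"tz":-0.3,"ax":0,"ay":0,"az":0,"claw":-1}]' 20;python3 -m jog '[{"tx":0,"ty":0,"tz":-0.3,"ax":0,"ay":0,"az":0,"claw":-1}]' 20;python3 -m jog '[{"tx":0,"ty":0,"tz":-0.3,"ax":0,"ay":0,"az":0,"claw":-1}]' 20;python3 -m jog '[{"tx":0,"ty":0,"tz":-0.3,"ax":0,"ay":0,"az":0,"claw":-1}]' 20
```

```text
time_s: 3.82
tool_pos: [0.4942, 0.0785, 0.0953]
tcp_rot: [[-0.328, -0.002, 0.945], [-0.945, 0.001, -0.328], [-0.0, -1.0, -0.002]]
force: [-1.9, -0.2, 5.0]
gripper_width: 0.007
time_s: 3.95
tool_pos: [0.4942, 0.0785, 0.0924]
tcp_rot: [[-0.328, -0.002, 0.945], [-0.945, 0.001, -0.328], [-0.0, -1.0, -0.002]]
force: [-1.9, -0.8, 4.8]
gripper_width: 0.003
time_s: 4.08
tool_pos: [0.4942, 0.0785, 0.0895]
tcp_rot: [[-0.328, -0.002, 0.945], [-0.945, 0.001, -0.328], [0.0, -1.0, -0.002]]
force: [-0.9, -0.2, 4.3]
gripper_width: 0.006
time_s: 4.2
tool_pos: [0.4943, 0.0786, 0.0871]
tcp_rot: [[-0.328, -0.002, 0.945], [-0.945, -0.0, -0.328], [0.001, -1.0, -0.002]]
force: [-10.1, -2.5, 36.6]
gripper_width: 0.004
```

Force jumped at z = 87 mm, so the tab is at the bottom. Lifting, then over to behind the cover.

```bash
python3 -m jog '[{"tx":0,"ty":0,"tz":2,"ax":0,"ay":0,"az":0,"claw":-1},{"tx":0,"ty":0,"tz":3,"ax":0,"ay":0,"az":0,"claw":-1},{"tx":2,"ty":4,"tz":1,"ax":0,"ay":0,"az":0,"claw":-1},{"tx":4,"ty":4,"tz":0,"ax":0,"ay":0,"az":0,"claw":-1},{"tx":4,"ty":2,"tz":0,"ax":0,"ay":0,"az":0,"claw":-1},{"tx":3,"ty":0,"tz":0,"ax":0,"ay":0,"az":0,"claw":-1},{"tx":0,"ty":0,"tz":0,"ax":0,"ay":0,"az":0,"claw":-1}]' 20
python3 - <<'E'
from h import *
for n,b in(('side',(150,120,330,260)),):
    a=snap(n,n+'2.png')[b[1]:b[3],b[0]:b[2],::-1];cv2.imwrite(f'pics/{n}2c.png',cv2.resize(a,None,fx=4,fy=4,interpolation=cv2.INTER_CUBIC))
o=telemetry.get_obs();print(o['tool_pos'],inv(o['tool_pos']),o['force'])
E
```

```text
time_s: 5.08
tool_pos: [0.6287, 0.181, 0.1464]
tcp_rot: [[-0.331, 0.0, 0.944], [-0.944, 0.001, -0.331], [-0.001, -1.0, -0.0]]
force: [-0.0, 0.1, -0.5]
gripper_width: 0.005
[0.62715684 0.18145479 0.14640512] [ -9.18341648 154.02721989 146.40512452] [-1.34940101 -0.32728798 -0.00758015]
```

View pics/side2c.png

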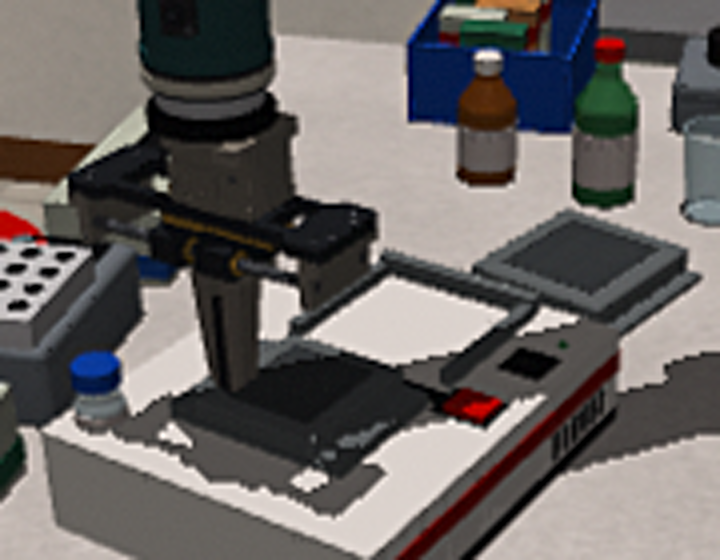

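Image shows the red pad (crop 473,405) now sitting flat, tab down. The tool stands behind the cover; centring and lowering.

```bash
python3 -m jog '[{"tx":0.7,"ty":-0.4,"tz":0,"ax":0,"ay":0,"az":0,"claw":-1},{"tx":0,"ty":0,"tz":0,"ax":0,"ay":0,"az":0,"claw":-1},{"tx":0,"ty":0,"tz":-1.5,"ax":0,"ay":0,"az":0,"claw":-1},{"tx":0,"ty":0,"tz":-1,"ax":0,"ay":0,"az":0,"claw":-1},{"tx":0,"ty":0,"tz":0,"ax":0,"ay":0,"az":0,"claw":-1}]' 20
python3 - <<'E'
from h import *
o=telemetry.get_obs();print(inv(o['tool_pos']),o['force'])
E
```

```text
time_s: 5.75
tool_pos: [0.6316, 0.176, 0.1191]
tcp_rot: [[-0.329, -0.003, 0.944], [-0.944, -0.0, -0.329], [0.001, -1.0, -0.003]]
force: [-0.9, 0.4, -0.4]
gripper_width: 0.004
[ -3.16352456 150.4229514  119.12548736] [-0.93460541  0.36012192 -0.38901673]
```

```bash
python3 -m jog '[{"tx":0.4,"ty":0.1,"tz":-1,"ax":0,"ay":0,"az":-0.01,"claw":-1},{"tx":0,"ty":0,"tz":-1,"ax":0,"ay":0,"az":0,"claw":-1},{"tx":0,"ty":0,"tz":-0.7,"ax":0,"ay":0,"az":0,"claw":-1},{"tx":0,"ty":0,"tz":-0.3,"ax":0,"ay":0,"az":0,"claw":-1},{"tx":0,"ty":0,"tz":0,"ax":0,"ay":0,"az":0,"claw":-1}]' 20
python3 - <<'E'
from h import *
b=(150,120,330,260)
a=snap('side','side3.png')[b[1]:b[3],b[0]:b[2],::-1];cv2.imwrite(f'pics/side3c.png',cv2.resize(a,None,fx=4,fy=4,interpolation=cv2.INTER_CUBIC))
o=telemetry.get_obs();print(inv(o['tool_pos']),o['force'])
E
```

```text
time_s: 6.38
tool_pos: [0.6357, 0.1773, 0.0867]
tcp_rot: [[-0.339, -0.004, 0.941], [-0.941, -0.0, -0.339], [0.001, -1.0, -0.003]]
force: [0.2, -1.0, 0.2]
gripper_width: 0.005
[  0.37069424 153.12685968  86.86771192] [0.59543434 0.3232212  0.09093208]
```

View pics/side3c.png

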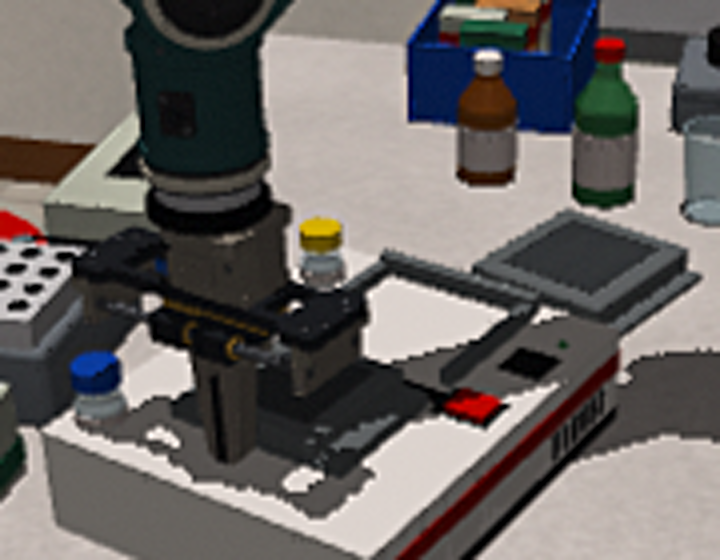

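```bash
python3 -m jog '[{"tx":-0.34,"ty":-0.94,"tz":0,"ax":0,"ay":0,"az":0,"claw":-1},{"tx":-0.34,"ty":-0.94,"tz":0,"ax":0,"ay":0,"az":0,"claw":-1}]' 20;python3 -m jog '[{"tx":-0.34,"ty":-0.94,"tz":0,"ax":0,"ay":0,"az":0,"claw":-1},{"tx":-0.34,"ty":-0.94,"tz":0,"ax":0,"ay":0,"az":0,"claw":-1}]' 20
python3 - <<'E'
from h import *
o=telemetry.get_obs();print(inv(o['tool_pos']),o['force'])
E
```

```text
time_s: 6.68
tool_pos: [0.629, 0.1587, 0.0875]
tcp_rot: [[-0.338, -0.002, 0.941], [-0.941, 0.001, -0.338], [-0.0, -1.0, -0.002]]
force: [0.0, 0.7, -0.8]
gripper_width: 0.006
time_s: 6.92
tool_pos: [0.6218, 0.1382, 0.0878]
tcp_rot: [[-0.339, -0.002, 0.941], [-0.941, 0.001, -0.339], [-0.001, -1.0, -0.002]]
force: [0.6, 0.7, -0.4]
gripper_width: 0.008
[  0.39920136 111.46045459  87.78933938] [ 0.64981464  0.66243444 -0.43550227]
```

Run:
```python
from h import *
b=(150,120,330,260)
a=snap('side','side4.png')[b[1]:b[3],b[0]:b[2],::-1];cv2.imwrite(f'pics/side4c.png',cv2.resize(a,None,fx=4,fy=4,interpolation=cv2.INTER_CUBIC))
o=telemetry.get_obs();print(inv(o['tool_pos']),o['force'])
```

```text
[  0.82078281 109.6758822   87.71334554] [-0.32714742 -0.52255244 -0.11417681]
```

View pics/side4c.png

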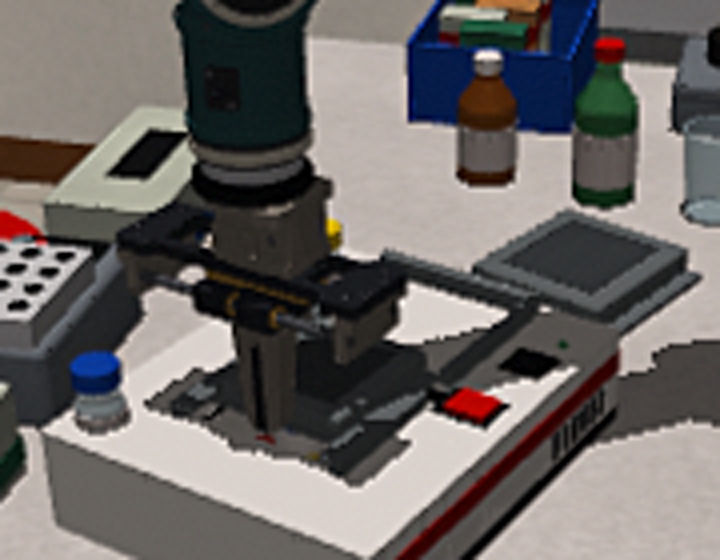

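The cover has moved off the seat (bottle caps showing at crop 265,437), with the tab still down. Continuing the push.

```bash
python3 -m jog '[{"tx":-0.5,"ty":-1.4,"tz":0,"ax":0,"ay":0,"az":0,"claw":-1},{"tx":-0.5,"ty":-1.4,"tz":0,"ax":0,"ay":0,"az":0,"claw":-1},{"tx":-0.5,"ty":-1.4,"tz":-0.1,"ax":0,"ay":0,"az":0,"claw":-1},{"tx":-0.5,"ty":-1.4,"tz":0,"ax":0,"ay":0,"az":0,"claw":-1}]' 20
python3 - <<'E'
from h import *
b=(150,120,330,260)
a=snap('side','side5.png')[b[1]:b[3],b[0]:b[2],::-1];cv2.imwrite(f'pics/side5c.png',cv2.resize(a,None,fx=4,fy=4,interpolation=cv2.INTER_CUBIC))
o=telemetry.get_obs();print(inv(o['tool_pos']),o['force'])
E
```

```text
time_s: 7.48
tool_pos: [0.6012, 0.0784, 0.0878]
tcp_rot: [[-0.339, 0.001, 0.941], [-0.941, 0.002, -0.339], [-0.002, -1.0, 0.0]]
force: [1.0, 1.5, -0.2]
gripper_width: 0.009
[ 1.62892793 45.24987677 87.41609989] [-0.37077484 -1.95761449 -0.3369723 ]
```

View pics/side5c.png

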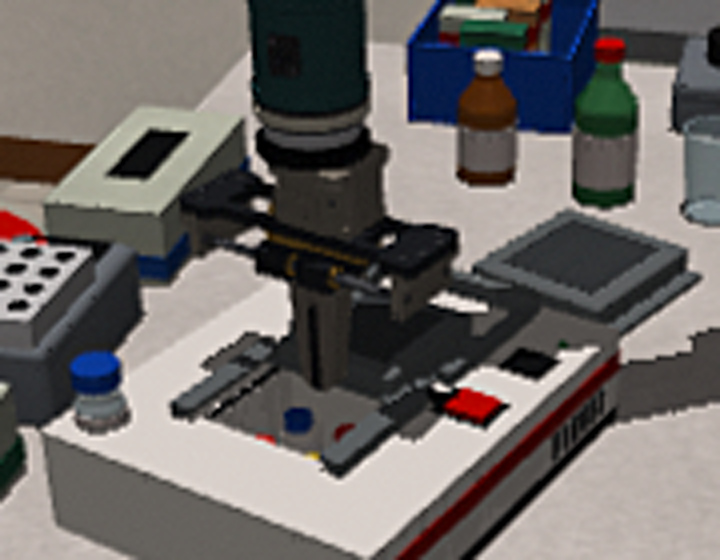

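Bay opening, cover flat in the guides. About 45 mm remain.

```bash
python3 -m jog '[{"tx":-0.35,"ty":-0.9,"tz":0,"ax":0,"ay":0,"az":0,"claw":-1},{"tx":-0.35,"ty":-0.9,"tz":0,"ax":0,"ay":0,"az":0,"claw":-1},{"tx":-0.3,"ty":-0.7,"tz":0,"ax":0,"ay":0,"az":0,"claw":-1}]' 20
python3 -m jog '[{"tx":-0.17,"ty":-0.47,"tz":0,"ax":0,"ay":0,"az":0,"claw":-1}]' 20
python3 -m jog '[{"tx":-0.17,"ty":-0.47,"tz":0,"ax":0,"ay":0,"az":0,"claw":-1}]' 20
python3 - <<'E'
from h import *
o=telemetry.get_obs();print(inv(o['tool_pos']),o['force'])
E
```

```text
time_s: 7.9
tool_pos: [0.5901, 0.0492, 0.0875]
tcp_rot: [[-0.341, -0.0, 0.94], [-0.94, 0.0, -0.341], [-0.0, -1.0, -0.0]]
force: [0.1, 1.9, 0.6]
gripper_width: 0.004
time_s: 8.02
tool_pos: [0.5882, 0.0441, 0.0875]
tcp_rot: [[-0.341, -0.0, 0.94], [-0.94, 0.0, -0.341], [-0.0, -1.0, -0.0]]
force: [0.8, 1.9, 0.0]
gripper_width: 0.007
time_s: 8.15
tool_pos: [0.5864, 0.0393, 0.0875]
tcp_rot: [[-0.341, -0.0, 0.94], [-0.94, 0.0, -0.341], [-0.0, -1.0, -0.0]]
force: [0.7, 1.5, -0.1]
gripper_width: 0.004
[ 0.53807206  6.44368141 87.53314674] [ 0.65997689  1.5086653  -0.09185891]
```

```bash
for i in 1; do python3 -m jog '[{"tx":-0.14,"ty":-0.38,"tz":0,"ax":0,"ay":0,"az":0,"claw":-1}]' 20; done
python3 -m jog '[{"tx":-0.1,"ty":-0.28,"tz":0,"ax":0,"ay":0,"az":0,"claw":-1}]' 20
python3 - <<'E'
from h import *
o=telemetry.get_obs();print(inv(o['tool_pos']),o['force'])
E
```

```text
time_s: 8.28
tool_pos: [0.5849, 0.0354, 0.0875]
tcp_rot: [[-0.341, -0.0, 0.94], [-0.94, 0.0, -0.341], [-0.0, -1.0, -0.0]]
force: [1.3, 1.2, 0.6]
gripper_width: 0.003
time_s: 8.4
tool_pos: [0.5838, 0.0325, 0.0875]
tcp_rot: [[-0.341, -0.0, 0.94], [-0.94, 0.0, -0.341], [-0.0, -1.0, -0.0]]
force: [0.2, 2.1, 0.4]
gripper_width: 0.006
[ 0.43940976 -0.83585922 87.52534458] [0.1704606  2.08176308 0.35089218]
```

```bash
python3 -m jog '[{"tx":-0.1,"ty":-0.28,"tz":0,"ax":0,"ay":0,"az":0,"claw":-1}]' 20 | grep -E "pos|force"
python3 -m jog '[{"tx":-0.1,"ty":-0.28,"tz":0,"ax":0,"ay":0,"az":0,"claw":-1}]' 20| grep -E "pos|force"
```

```text
tool_pos: [0.5841, 0.0314, 0.088]
force: [3.2, 7.4, -1.2]
tool_pos: [0.5842, 0.0314, 0.0884]
force: [3.5, 8.0, -0.9]
```

```bash
python3 -m jog '[{"tx":-0.17,"ty":-0.5,"tz":0,"ax":0,"ay":0,"az":0,"claw":-1}]' 20 | grep -E "pos|force"
python3 -m jog '[{"tx":0.35,"ty":0.95,"tz":0,"ax":0,"ay":0,"az":0,"claw":-1},{"tx":0.35,"ty":0.95,"tz":0,"ax":0,"ay":0,"az":0,"claw":-1},{"tx":0,"ty":0,"tz":3,"ax":0,"ay":0,"az":0,"claw":-1},{"tx":0,"ty":0,"tz":5,"ax":0,"ay":0,"az":0,"claw":-1},{"tx":0,"ty":0,"tz":5,"ax":0,"ay":0,"az":0,"claw":-1},{"tx":0,"ty":0,"tz":4,"ax":0,"ay":0,"az":0,"claw":-1}]' 20
python3 -m jog '[{"tx":-1,"ty":-5,"tz":0,"ax":0,"ay":0,"az":0,"claw":-1},{"tx":-1,"ty":-5,"tz":0,"ax":0,"ay":0,"az":0,"claw":-1},{"tx":-1,"ty":-5,"tz":0,"ax":0,"ay":0,"az":0,"claw":-1},{"tx":-1,"ty":-5,"tz":0,"ax":0,"ay":0,"az":0,"claw":-1},{"tx":-1,"ty":-5,"tz":0,"ax":0,"ay":0,"az":0,"claw":-1},{"tx":-1,"ty":-5,"tz":0,"ax":0,"ay":0,"az":0,"claw":-1},{"tx":0,"ty":0,"tz":0,"ax":0,"ay":0,"az":0,"claw":-1},{"tx":0,"ty":0,"tz":0,"ax":0,"ay":0,"az":0,"claw":-1}]' 20
python3 - <<'E'
from h import *
for n,b in(('top',(170,110,350,240)),('side',(150,165,330,300))):
    a=snap(n,n+'6.png')[b[1]:b[3],b[0]:b[2],::-1];cv2.imwrite(f'pics/{n}6c.png',cv2.resize(a,None,fx=4,fy=4,interpolation=cv2.INTER_CUBIC))
E
```

```text
tool_pos: [0.5842, 0.0313, 0.0891]
force: [4.0, 13.1, -1.4]
time_s: 9.52
tool_pos: [0.5865, 0.0487, 0.2583]
tcp_rot: [[-0.336, -0.005, 0.942], [-0.942, 0.008, -0.336], [-0.006, -1.0, -0.007]]
force: [-0.1, -0.7, -0.5]
gripper_width: -0.002
time_s: 10.52
tool_pos: [0.5223, -0.2605, 0.2614]
tcp_rot: [[-0.336, -0.006, 0.942], [-0.942, 0.004, -0.336], [-0.002, -1.0, -0.007]]
force: [1.2, -0.2, 0.0]
gripper_width: 0.006
```

View pics/side6c.png

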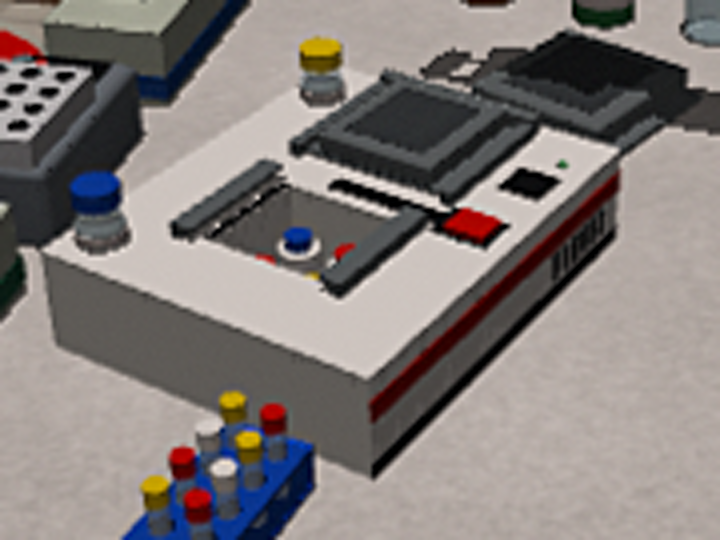

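View pics/top6c.png

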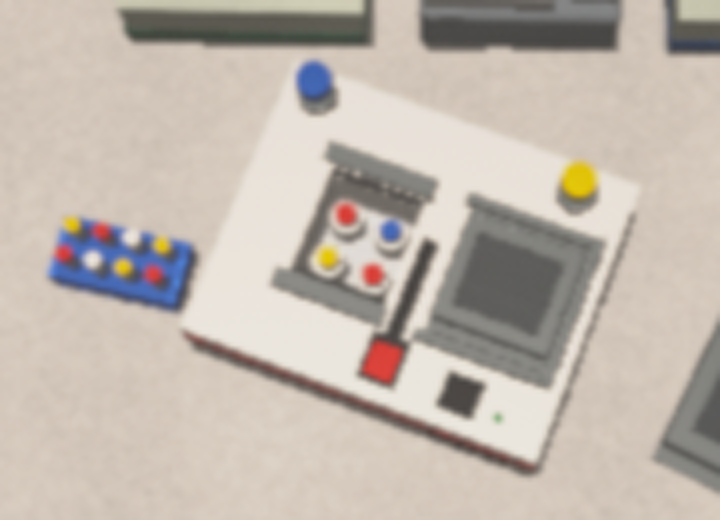

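The bay is open with all four caps visible. The cover sits against the end stop (top crop 505,285), the tab is down and the jars and rack have not moved. Handing in.

```bash
python3 -c "
from workcell import ticket,telemetry
print(ticket.hand_in()); print(telemetry.get_obs()['time_s'])"
```

```text
the job is handed in; nothing more can be done
None
the job is handed in; nothing more can be done
```

The chiller is open and the job is handed in, at about 10.6 s on the robot's clock. The hand-in gave no verdict.

- **Tab:** I pressed it with the closed fingers until it bottomed out at z ≈ 87 mm. The force rose from about 4 N to 37 N at that point.
- **Cover:** I pushed it by its rear face to the end stop. It slid with about 2 N, then stalled where the stop was expected (tool at chiller y ≈ -2 mm). A firmer push of 13 N did not move it further.
- **Last pictures:** Both views show the bay open with four bottle caps visible, the cover flat against the end stop and the tab down. The jars and rack stand where they did, and the arm is clear of everything. I did not measure the wash bottle, amber bottle, beaker or tray again; the tool passed the right-hand ones at about 0.3 m height.
- **One disagreement:** My first estimate of the chiller's position, from the top view alone, was 5 to 9 mm off from the side view. Fitting points from both views together brought this to about 0.6 pixel, and the contacts matched it to within 1 to 2 mm.

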